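Turn a tray of seized medals over into a second tray

TASK

The two medals on the exam desk have been photographed face up and now their backs are needed. Cover the blue medal tray in the turn-over stand with the empty white tray (not the orange one, which belongs to another case), then swing the stand's red handle over to its other side as far as it goes, so that both trays turn together and the medals lie face down in the white tray. Let go and leave the covered trays in the stand.

Things in the scene. Friction and masses are not known exactly. Their poses are not given: they have to be found in the camera images.
- stand: Fixed turn-over stand, base 170 x 110 mm. Origin: centre of its underside; z up, x along the swing axis 52 mm above it. Between two posts swings a steel cradle with the translucent blue tray clipped in: 92 (x) x 50 mm, rim at axis height. Cradle walls rise 14 mm over the rim, 2 mm clear round a cover; flared lips, top 22 mm over the rim. A guide on the -y side keeps the cover on while turning; no latch.
- handle (a point): Centre of the red handle sleeve, 70 mm long, 16 mm thick, parallel to the stand's x and 105 mm from the swing axis. It spins freely on its bar, so a grip need not turn with it. Starts level on the stand's +y side (0, 105, 52 mm in its frame), swings up over the top to level on the -y side, 180 degrees, stop to stop. Stiff hinge: about 2 N at the sleeve; stays where left. Axes turn with the cradle.
- white_tray_mid (a point): Empty white tray lying upside down: 92 (its x) x 50 (y) x 11 mm, on its back a grip block 50 (x) x 20 (y) x 24 mm; 35 mm high in all, 120 g. Point: centre, half-way up, 17.5 mm from the rim. z from rim to block: up now, down once turned. Either way round fits. Seated on the blue tray the point is 69.5 mm above the stand's origin, x along the stand's x. A like tray in orange lies near it.
- medal_a_mid (a point): Round brass medal, 34 mm across, 6 mm thick, 35 g, in one of the blue tray's two cells (7 mm deep). Point: its centre. z: its axis, out of the red enamelled face, up at the start, down once turned over. Not to be grasped.
- medal_b_mid (a point): The same kind of medal in the blue tray's other cell. Point: its centre. z: out of its red enamelled face.
There are look-alikes about, which are no part of the job. Several things look just like the part that bears white_tray_mid: the one meant starts farthest to the robot's left. Leave any purple look-alike of the part that bears medal_b_mid alone.

How it is judged:
On the way:
1. the white tray is seated upside down on the blue medal tray, the medals still face up (horizontal distance between white_tray_mid and stand below 0.01 m and z of white_tray_mid in the frame of stand between 0.0645 and 0.0745 m and angle between white_tray_mid's own z axis and vertical below 0.12 rad and angle between each of medal_a_mid, medal_b_mid's own z axis and vertical below 0.4 rad), for 0.2 s.
At the end, for the whole second after the job is handed in: Handle down on the stand's -y side (within about 10 degrees of its stop); white tray in the stand under the blue one, open side up (level within 10 degrees, centred within 10 mm, centre 22 to 42 mm above the stand's origin), at rest; both medals in it face down (within 25 degrees) (horizontal distance between white_tray_mid and stand below 0.01 m and z of white_tray_mid in the frame of stand between 0.022 and 0.042 m and angle between white_tray_mid's own z axis and vertical above 2.96 rad and linear speed of white_tray below 0.02 m/s and z of handle in the frame of stand between 0.03 and 0.072 m and y of handle in the frame of stand below -0.09 m and angle between each of medal_a_mid, medal_b_mid's own z axis and vertical above 2.7 rad and x of medal_a_mid in the frame of white_tray_mid between -0.04 and 0.04 m and y of medal_a_mid in the frame of white_tray_mid between -0.02 and 0.02 m and z of medal_a_mid in the frame of white_tray_mid between -0.018 and -0.004 m and x of medal_b_mid in the frame of white_tray_mid between -0.04 and 0.04 m and y of medal_b_mid in the frame of white_tray_mid between -0.02 and 0.02 m and z of medal_b_mid in the frame of white_tray_mid between -0.018 and -0.004 m); the robot touches nothing.
It also fails if it takes over 64 s, if anything falls off the work surface, if the arm or the gripper's body presses on something with over 40 N, if the wrist force passes 120 N, or if a joint passes its speed limit or range.

ROBOT

A 7-joint arm with a two-finger parallel gripper is mounted at the origin on the work surface. World frame = base frame: x ahead of the robot, y to its left, z up, the work surface at z = 0. Lengths are in m, angles in rad, forces in N, time in s.
With the tool pointing down it reaches from about 0.425 to 0.925 m from the base axis. Payload 6.8 kg.
Tool frame: the origin (TCP) lies midway between the tips of the shut fingers; the grasp point (between the pads) lies 19 mm behind it; z points along the fingers, y is the line along which they close (so a half turn about z gives the same grasp; the last joint's range is limited). The gripper opens to 88 mm and grips with 3 to 60 N. Pads are 20 mm wide; open, the fingers measure 115 mm over their backs; the gripper's body (75 mm by 178 mm) begins 61 mm behind the grasp point.
Start: joints at [1.161, 0.477, 0.022, 1.555, -0.011, 1.109, -0.083], TCP at [0.201, -0.645, 0.223] pointing down, gripper open.
Joint ranges: [-2.96, 2.96], [-0.34, 2.1], [-1.41, 1.46], [0.24, 2.44], [-1.37, 4.51], [0.17, 1.92], [-2.96, 2.96]. Speed limits (rad/s): [2.39, 2.39, 3.14, 3.14, 3.14, 3.14, 3.14].

INTERFACE

Orientations are given as a unit quaternion [w, x, y, z].
In Python, from rig import env gives the robot as it stands.
- The arm moves only by the tool servo_tool, never from a script. Its argument "commands" is text: rows parted by semicolons, each of 7 numbers parted by spaces: the closure, from -1 (fully open) to 1 (shut), so that 0 is half open, then the shift along the tool's x, y, z in mm, then the turn, a rotation vector about the tool's x, y, z in rad. In form: jaw tx ty tz wx wy wz; .... A call has exactly 10 rows; each row is the pose to reach, as a shift and turn from the pose commanded when the call began, along the tool's axes at that moment; what a row does not reach only later rows make up. A row lasts 1/8 s, in which the tool goes at most 62.5 mm and 10.7 degrees, less where a joint would pass 70% of its speed; a pose out of reach is approached as far as the arm can. A call with a gripper value outside its range is refused whole. The fingers move at their own pace and stop on an object; "force" is the grip in N (left out, the last holds). Time passes only in rows, so rows that repeat a pose let the fingers close, or fill a call up. It gives the time, the measured TCP pose, the force, the opening and the grip force at its end, in the units of the state.
- env.get_obs(): the state, without advancing time (a new reading comes with each control period).
- env.snapshot(name): name is "side" or "top" or "wrist"; returns a dict with "image" (400x640x3 uint8, red, green, blue), "K" (3x3 intrinsics, pixels), "position" and "rotation" of the camera in the world; the wrist camera has in their place "tool_from_camera" (4x4, takes a point from camera to tool coordinates, whose origin is the TCP and whose axes are the flange's). Camera axes: x right, y down, z forward; pixel columns grow to the right and rows downward; lengths in m; the calibration is good to about 2 mm. A picture is of the moment at which its call begins: read the wrist's pose just before it. There is no depth.
- env.finish_job(): hands the job in; it is judged then, once.
Trained networks look in the newest picture that a camera, given by its name, has taken for a name from the list of things; names that differ only in an ending like _2 or _b are one class to them, and where a whole thing is asked for, a point or a joint stands for the part that bears it (a point fixed in the world has none). Each returns a list of dicts, best first, with "p" (0 to 1); they miss things now and then, are a little off and sometimes report something else, mostly with a low value. They report only what shows in the picture. A call takes as long as a camera call. They do not tell look-alikes from the thing itself.
- env.find_in(camera, name): "box" ([left, top, right, bottom] in pixels, round what is visible of it).
- env.landmark_of(camera, name): "location" ([row, column] in pixels: a listed point, or the origin of a listed thing).
The state is a dict: "time": time; "q": joint angles; "joint_velocities": joint speeds; "tau": joint torques, N m; "tool_pos": TCP position; "tcp_rot": TCP orientation; "force": force on the tool from outside, world axes, zero at the start; "moment": the same for the moment, N m; "width": opening from 0.0 (shut) to 1.0 (fully open); "grasp_force": force on a finger pad.
Only numpy, scipy, OpenCV 4.12 (cv2) and the standard library are available. Lean on these libraries where they do the work, as an engineer would, in place of code of your own. Each camera call takes 0.05 s, during which the arm holds its last target. There are 200 camera calls.

## Working session

There is one attempt and no reset: what is moved stays moved. The work goes in short steps, Python scripts to look and compute and a tool call to move; the robot and the scene stay as the last step left them, time stands still between calls to the robot, and variables do not carry over. Pictures are saved under pics/ and viewed, at most 10 in all, crops included, and the job is handed in when it is done.

Besides the shell and the picture viewer there is one more tool, called after "Emit:" as name(argument=value, ...), one argument or row to a line, values as JSON. servo_tool: Moves the arm, as the interface text tells. Its arguments: {"type":"object","properties":{"commands":{"type":"string"},"force":{"type":"number"}},"required":["commands"]}

```bash
mkdir -p pics; ls; cat > h.py <<'E'
import numpy as np, cv2
from scipy.spatial.transform import Rotation as R
from rig import env
def rot(q): return R.from_quat([q[1],q[2],q[3],q[0]]).as_matrix()
def cam(name):
    o=env.get_obs(); s=env.snapshot(name)
    if name=="wrist":
        T=np.eye(4);T[:3,:3]=rot(o['tcp_rot']);T[:3,3]=o['tool_pos']
        C=T@np.array(s['tool_from_camera']); s['position']=C[:3,3]; s['rotation']=C[:3,:3]
    P=np.array(s['rotation'])
    if P.shape!=(3,3): P=rot(P)
    s['rotation']=P; s['position']=np.array(s['position']); return s
def save(s,f): cv2.imwrite('pics/'+f,cv2.cvtColor(np.asarray(s['image']),cv2.COLOR_RGB2BGR))
def ray(s,rc,z):  # pixel [row,col] -> world point at height z
    d=s['rotation']@np.linalg.inv(np.array(s['K']))@np.array([rc[1],rc[0],1.]); p=s['position']
    return p+d*(z-p[2])/d[2]
def proj(s,X):
    c=np.array(s['K'])@(s['rotation'].T@(np.array(X)-s['position'])); return (c[1]/c[2],c[0]/c[2])
E
python3 - <<'E'
from h import *
np.set_printoptions(precision=4,suppress=True)
o=env.get_obs(); print(o['time'],o['tool_pos'],o['tcp_rot'],o['width'],o['force'])
Z={'stand':0,'handle':.052,'white_tray_mid':.0175,'medal_a_mid':.048}
for c in ('top','side'):
    s=cam(c); save(s,c+'0.png'); print(c,s['position'])
    for n,z in Z.items():
        for d in env.landmark_of(c,n)[:6]: print(n,round(d['p'],2),np.round(d['location']),ray(s,d['location'],z))
E
```

```text
pics
0.0 [ 0.2005 -0.6439  0.2217] [-0.0009  0.9886  0.1504 -0.0002] 0.9985291351068252 [ 0.2924 -0.6536  0.8652]
top [ 0.3404 -0.0509  0.8433]
stand 0.9 [182. 255.] [0.5206 0.1159 0.    ]
handle 0.79 [169. 203.] [0.5381 0.2205 0.052 ]
white_tray_mid 0.85 [265. 466.] [ 0.3327 -0.3434  0.0175]
white_tray_mid 0.84 [217. 419.] [ 0.4357 -0.2496  0.0175]
medal_a_mid 0.68 [186. 251.] [0.502  0.1164 0.048 ]
side [0.0118 0.4675 0.5408]
stand 0.77 [256. 249.] [0.5264 0.1124 0.    ]
handle 0.87 [258. 199.] [0.5386 0.2116 0.052 ]
white_tray_mid 0.98 [194. 446.] [ 0.3309 -0.3447  0.0175]
white_tray_mid 0.59 [192. 386.] [ 0.4451 -0.2554  0.0175]
medal_a_mid 0.5 [245. 254.] [0.4978 0.1169 0.048 ]
```

View pics/top0.png

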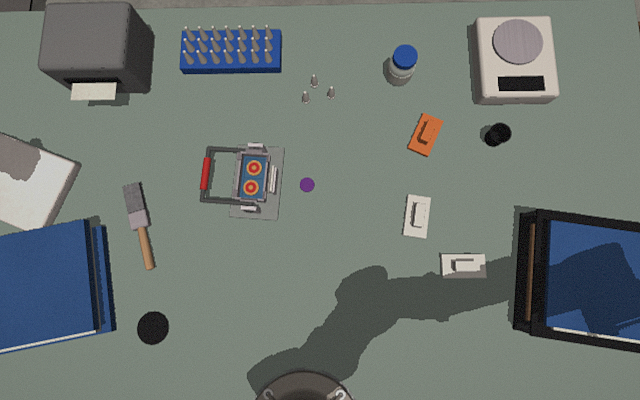

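View pics/side0.png

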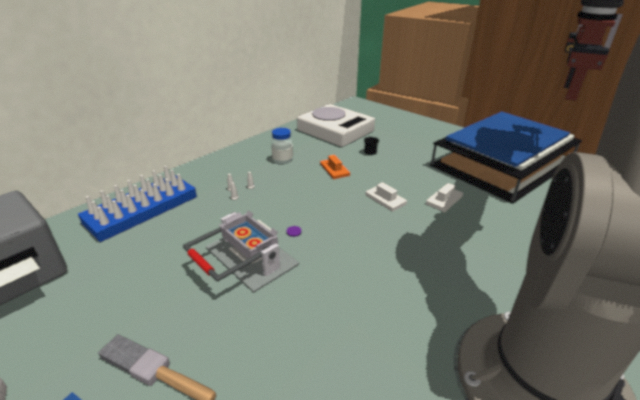

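The top view shows the stand at about (182,255) with its red handle at (172,206). There are white trays at (217,417) and (265,463), and an orange one at (134,426). The left-most white tray (larger y) is the one at column 417. The side view agrees. Next I'll move over that tray for a close look.

```bash
cat >> h.py <<'E'
np.set_printoptions(precision=4,suppress=True)
def delta(target,yaw):  # yaw: world angle of tool x, tool down. prints shift mm & rotvec, from the measured pose
    o=env.get_obs(); A=rot(o['tcp_rot'])
    B=np.array([[np.cos(yaw),np.sin(yaw),0],[np.sin(yaw),-np.cos(yaw),0],[0,0,-1]])
    print('shift',A.T@(np.array(target)-o['tool_pos'])*1000,'turn',R.from_matrix(A.T@B).as_rotvec(),'t',o['time'],'q',o['q'])
E
python3 - <<'E'
from h import *
s=env.snapshot('wrist'); print(s['tool_from_camera'],s['K'])
delta([.40,-.25,.25],-.17)
E
```

```text
[[-0.0002 -0.9542 -0.2991  0.0825]
 [ 1.     -0.     -0.0006  0.0001]
 [ 0.0006 -0.2991  0.9542 -0.1607]
 [ 0.      0.      0.      1.    ]] [[275.6393   0.     319.2918]
 [  0.     275.6393 204.1869]
 [  0.       0.       1.    ]]
shift [ 307.6026 -317.4347  -27.339 ] turn [ 0.     -0.      0.4717] t 0.55 q [ 1.1609  0.477   0.0224  1.5554 -0.0115  1.1093 -0.0831]
```

Emit:
servo_tool(
  commands="-1 50 -50 -5 0 0 0.1; -1 90 -95 -10 0 0 0.2; -1 135 -140 -15 0 0 0.3; -1 180 -185 -20 0 0 0.4; -1 220 -230 -25 0 0 0.47; -1 265 -275 -25 0 0 0.47; -1 325 -317 -25 0 0 0.47; -1 325 -317 -25 0 0 0.47; -1 325 -317 -25 0 0 0.47; -1 325 -317 -25 0 0 0.47",
)

```text
time: 1.8
tool_pos: [0.4159, -0.2465, 0.2477]
tcp_rot: [0.0, 0.996, -0.085, -0.0]
force: [-0.2, -0.4, 0.1]
width: 0.998
grasp_force: 0.0
```

```bash
cat > m.py <<'E'
from h import *
s=cam('wrist'); save(s,'w1.png')
for d in env.landmark_of('wrist','white_tray_mid')[:4]: print(round(d['p'],2),d['location'],ray(s,d['location'],.0175))
for d in env.find_in('wrist','white_tray_mid')[:4]: print(round(d['p'],2),d['box'])
o=env.get_obs();print(o['tool_pos'],o['force'],o['time'])
E
python3 m.py
```

```text
0.91 [160.0, 317.2] [ 0.4415 -0.2478  0.0175]
0.57 [10.5, 120.3, 38.0, 149.6]
0.56 [300.1, 127.7, 336.6, 190.9]
0.56 [357.6, 198.5, 422.3, 243.2]
[ 0.4159 -0.2465  0.2476] [-0.793   0.5533  0.2804] 1.95
```

View pics/w1.png

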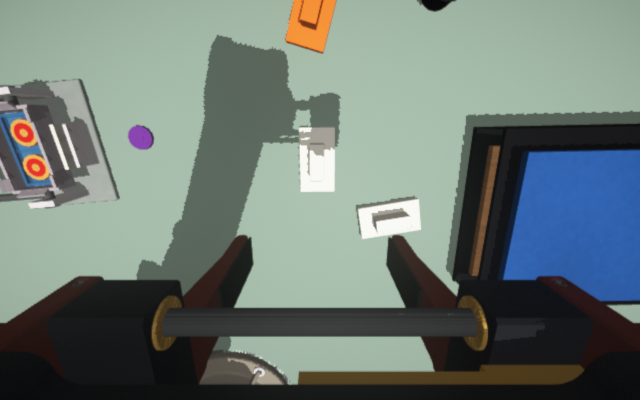

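The wrist view shows the target tray at about cols 300–336, rows 128–191, lined up with the tool. The second white tray is at (218,390), the stand at left, and the purple disc at (137,141).

```bash
cat > m.py <<'E'
from h import *
o=env.get_obs()
s=cam('wrist'); im=np.asarray(s['image'])
w=(im.astype(int).max(2)-im.astype(int).min(2)<22)&(im.min(2)>110); 
m=np.zeros(w.shape,np.uint8); m[110:205,285:350]=w[110:205,285:350]
# shadowed part: compare saturation
hsv=cv2.cvtColor(im,cv2.COLOR_RGB2HSV); print(hsv[120:200:4,317],hsv[120:140,330,1], m.sum())
P=[ray(s,rc,.011) for rc in ((127.5,299.5),(127.5,335.5),(191.5,299.8),(191.5,335.2))]
P=np.array(P);print(P, P.mean(0), np.linalg.norm(P[0]-P[2]),np.linalg.norm(P[0]-P[1]))
d=P[:2].mean(0)-P[2:].mean(0); yaw=np.arctan2(d[1],d[0]); print('yaw',yaw)
T=ray(s,(160,317.2),.0175); 
print('proj block top/landmark', [proj(s,[T[0],T[1],z]) for z in (.0175,.035)])
delta([T[0],T[1],.10],yaw)
E
python3 m.py
```

```text
[[ 65  31 106]
 [ 62  31 108]
 [ 21  22 161]
 [ 19  22 165]
 [ 22  23 166]
 [ 21  22 165]
 [ 22  21 131]
 [ 22  23 165]
 [ 21  22 165]
 [ 30   5 248]
 [ 30   4 249]
 [ 30   4 249]
 [ 30   4 249]
 [ 30   4 249]
 [ 30   4 249]
 [ 30   4 244]
 [ 30   4 249]
 [ 30   4 249]
 [ 62  24 201]
 [ 64  27 195]] [29 29 29 31 29 28 22 19 22 22 22 22 22 22 23 22 22 22 23 22] 4088
[[ 0.4892 -0.2312  0.011 ]
 [ 0.4806 -0.2805  0.011 ]
 [ 0.3989 -0.214   0.011 ]
 [ 0.3899 -0.266   0.011 ]] [ 0.4396 -0.2479  0.011 ] 0.09188546446931145 0.05001752834662449
yaw -0.17300484648539974
proj block top/landmark [(np.float64(160.00000000000003), np.float64(317.2000000000001)), (np.float64(161.89425256195747), np.float64(317.1039219506835))]
shift [ 25.3971  -2.8646 147.6153] turn [0.0002 0.0002 0.0025] t 2.0 q [ 0.535   0.1417 -0.1429  1.9623  0.0236  1.0393 -1.3597]
```

Emit:
servo_tool(
  commands="-1 24 -2.7 40 0 0 0; -1 24 -2.7 85 0 0 0; -1 24 -2.7 130 0 0 0; -1 24 -2.7 170 0 0 0; -1 24 -2.7 200 0 0 0; -1 24 -2.7 220 0 0 0; -1 24 -2.7 230 0 0 0; 0.7 24 -2.7 230 0 0 0; 0.7 24 -2.7 230 0 0 0; 0.7 24 -2.7 230 0 0 0",
  force=20,
)

```text
time: 3.25
tool_pos: [0.4414, -0.2469, 0.0185]
tcp_rot: [0.0, 0.996, -0.084, 0.001]
force: [0.6, 0.8, -0.1]
width: 0.699
grasp_force: 0.0
```

Emit:
servo_tool(
  commands="0.7 0 0 0 0 0 0; 0.7 0 0 0 0 0 0; 0.7 0 0 0 0 0 0; 0.7 0 0 0 0 0 0; 0.7 0 0 -10 0 0 0; 0.7 0 0 -40 0 0 0; 0.7 0 0 -80 0 0 0; 0.7 0 0 -120 0 0 0; 0.7 0 0 -120 0 0 0; 0.7 0 0 -120 0 0 0",
)

```text
time: 4.5
tool_pos: [0.4403, -0.2464, 0.1374]
tcp_rot: [-0.0, 0.996, -0.084, -0.0]
force: [0.0, -0.3, -0.8]
width: 0.225
grasp_force: 20.0
```

```bash
cat > m.py <<'E'
from h import *
s=cam('wrist'); save(s,'w2.png')
for n,z in (('stand',0),('handle',.052),('white_tray_mid',.14)):
  for d in env.landmark_of('wrist',n)[:2]: print(n,round(d['p'],2),d['location'],ray(s,d['location'],z))
delta([.5206,.1159,.20],-.165)
E
python3 m.py
```

```text
white_tray_mid 0.7 [249.5, 320.0] [ 0.4431 -0.2473  0.14  ]
white_tray_mid 0.64 [273.3, 416.0] [ 0.4157 -0.3062  0.14  ]
shift [  18.6889 -370.5312  -63.3218] turn [-0.0006  0.0023 -0.0031] t 4.7 q [ 0.5125  0.3136 -0.1497  2.0313  0.0638  0.8035 -1.4134]
```

Emit:
servo_tool(
  commands="0.7 0 -20 -50 0 0 0; 0.7 -2 -60 -90 0 0 0; 0.7 -4 -105 -120 0 0 0; 0.7 -7 -150 -140 0 0 0; 0.7 -9 -195 -140 0 0 0; 0.7 -12 -230 -140 0 0 0; 0.7 -12 -247 -140 0 0 0; 0.7 -12 -247 -140 0 0 0; 0.7 -12 -247 -140 0 0 0; 0.7 -12 -247 -140 0 0 0",
)

```text
time: 5.95
tool_pos: [0.4702, -0.0023, 0.2774]
tcp_rot: [0.0, 0.996, -0.085, -0.0]
force: [1.0, -0.1, -1.0]
width: 0.227
grasp_force: 20.0
```

```bash
cat > m.py <<'E'
from h import *
s=cam('wrist'); save(s,'w2.png')
for n,z in (('stand',0),('handle',.052),('medal_a_mid',.048),('white_tray_mid',.28)):
  for d in env.landmark_of('wrist',n)[:2]: print(n,round(d['p'],2),d['location'],ray(s,d['location'],z))
t=cam('top')
for n,z in (('stand',0),('handle',.052),('medal_a_mid',.048)):
  for d in env.landmark_of('top',n)[:2]: print(n,round(d['p'],2),d['location'],ray(t,d['location'],z))
o=env.get_obs();print(o['tool_pos'],o['q'])
a=cv2.resize(np.asarray(s['image'])[60:300,60:380],(800,600),interpolation=cv2.INTER_CUBIC)
save({'image':a},'w2c.png')
E
python3 m.py
```

```text
handle 0.89 [164.2, 157.3] [0.5287 0.2185 0.052 ]
medal_a_mid 0.76 [173.2, 235.9] [0.497  0.1144 0.048 ]
white_tray_mid 0.82 [249.0, 319.0] [ 0.4734 -0.0026  0.28  ]
[ 0.4704 -0.0011  0.2777] [ 0.1983  0.1039 -0.3516  1.9376  0.04    1.1067 -1.9085]
```

View pics/w2c.png

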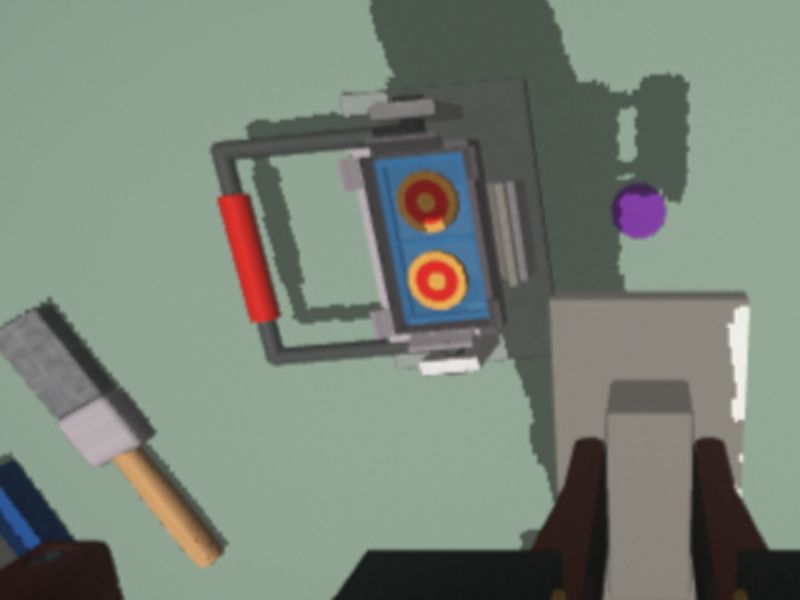

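The crop of the wrist view shows the medals at about (202,427) and (280,437) in crop rows and columns. The blue tray corners run from (155,373) to (325,490), the red sleeve ends are at (197,235) and (320,263), and the cradle lips surround the tray.

```bash
cat > m.py <<'E'
from h import *
s=cam('wrist')
c=lambda x,y,z: ray(s,(60+y/2.5,60+x/2.5),z)
m=np.array([c(427,202,.049),c(437,280,.049)]); print('medals',m,m.mean(0))
k=np.array([c(373,158,.052),c(462,152,.052),c(490,320,.052),c(405,328,.052)]); print('blue',k,k.mean(0),np.linalg.norm(k-np.roll(k,-1,0),axis=1))
h=np.array([c(235,197,.055),c(263,320,.055)]); print('sleeve',h,h.mean(0),np.linalg.norm(h[0]-h[1]))
b=np.array([c(525,80,.004),c(553,358,.004)]); print('base edge',b,np.linalg.norm(b[0]-b[1]))
for v in (m[0]-m[1],k[0]-k[3],k[1]-k[2],h[0]-h[1],b[0]-b[1]): print('yaw',np.arctan2(v[1],v[0]))
# hand-held tray: front edge corners (rim far corners) at z
o=env.get_obs(); A=rot(o['tcp_rot'])
zt=o['tool_pos'][2]-.0175+.011
for p in (c(551,295,zt),c(748,295,zt)): print('tray corner in tool',A.T@(p-o['tool_pos'])*1e3)
E
python3 m.py
```

```text
medals [[0.5424 0.1108 0.049 ]
 [0.4992 0.1166 0.049 ]] [0.5208 0.1137 0.049 ]
blue [[0.5697 0.1324 0.052 ]
 [0.5647 0.0844 0.052 ]
 [0.4718 0.0914 0.052 ]
 [0.4754 0.1411 0.052 ]] [0.5204 0.1123 0.052 ] [0.0483 0.0932 0.0498 0.0948]
sleeve [[0.5626 0.2109 0.055 ]
 [0.4942 0.2188 0.055 ]] [0.5284 0.2148 0.055 ] 0.06881280853619755
base edge [[0.5994 0.0503 0.004 ]
 [0.4297 0.0697 0.004 ]] 0.1707735826110547
yaw -0.13342736053753584
yaw -0.09199634858878153
yaw -0.07551376285318437
yaw -0.11461106308407074
yaw -0.11369613804909492
tray corner in tool [ 47.0606 -24.032    6.504 ]
tray corner in tool [47.055  24.6172  6.5041]
```

Emit:
servo_tool(
  commands="0.7 7 -30 10 0 0 -0.02; 0.7 15 -60 30 0 0 -0.04; 0.7 22 -95 60 0 0 -0.056; 0.7 28.5 -120.5 95 0 0 -0.056; 0.7 28.5 -120.5 125 0 0 -0.056; 0.7 28.5 -120.5 150 0 0 -0.056; 0.7 28.5 -120.5 160 0 0 -0.056; 0.7 28.5 -120.5 160 0 0 -0.056; 0.7 28.5 -120.5 160 0 0 -0.056; 0.7 28.5 -120.5 160 0 0 -0.056",
)

```text
time: 7.7
tool_pos: [0.5194, 0.1131, 0.1187]
tcp_rot: [-0.0, 0.998, -0.056, 0.001]
force: [0.6, -0.4, -0.2]
width: 0.23
grasp_force: 20.0
```

```bash
cat > m.py <<'E'
from h import *
s=cam('wrist')
a=cv2.resize(np.asarray(s['image'])[40:280,160:480],(800,600),interpolation=cv2.INTER_CUBIC); save({'image':a},'w3.png')
o=env.get_obs(); print(o['tool_pos'],o['tcp_rot'],o['force'])
delta([.519,.113,.0705],-.114)
E
python3 m.py
```

```text
[0.5192 0.113  0.1185] [-0.0002  0.9984 -0.0562  0.0008] [ 0.0171  0.2564 -0.4225]
shift [-0.2867  0.0808 48.0377] turn [-0.0004 -0.0016  0.0016] t 7.75 q [-0.0087  0.401  -0.3973  1.9734  0.2116  0.8051 -2.208 ]
```

View pics/w3.png

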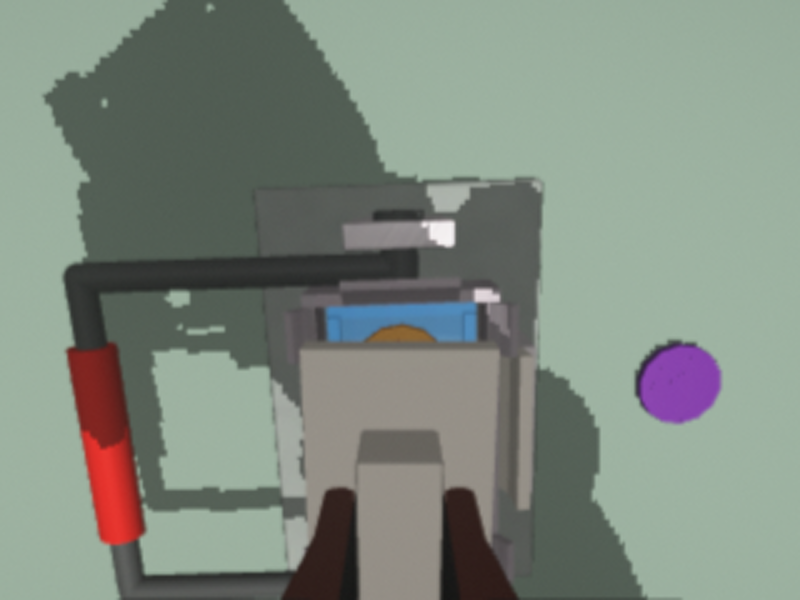

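```bash
cat > m.py <<'E'
from h import *
s=cam('wrist'); o=env.get_obs(); A=rot(o['tcp_rot'])
c=lambda x,y,z: ((A.T@(ray(s,(40+y/2.5,160+x/2.5),z)-o['tool_pos']))*1e3)[:2]
zt=.1185-.0185+.011
for n,z,p in (('blue rim',.052,[(326,307),(478,303)]),('cradle inner wall top',.066,[(318,305),(486,300)]),('base far edge',.003,[(255,190),(540,180)]),('base right edge',.003,[(541,185),(531,573)]),('arm',.052,[(75,274),(400,265)]),('sleeve',.055,[(92,347),(121,542)]),('guide bar',.06,[(534,350),(531,508)]),('held',zt,[(301,346),(498,346)])):
    q=[c(*u,z) for u in p]; d=q[1]-q[0]; print(n,q[0],q[1],'len',np.linalg.norm(d),'ang of y->',np.arctan2(-d[0],d[1]) if abs(d[1])>abs(d[0]) else np.arctan2(d[1],d[0])%np.pi)
E
python3 m.py
```

```text
blue rim [ 47.2325 -23.9824] [48.5498 26.161 ] len 50.16067876205154 ang of y-> -0.02626372256633272
cradle inner wall top [ 50.0334 -24.9633] [51.5753 26.9897] len 51.975888294745666 ang of y-> -0.029671385608252106
base far edge [ 84.3329 -54.8781] [87.936  53.7762] len 108.7140328936695 ang of y-> -0.03314894591607608
base right edge [86.1281 54.2677] [-81.0927  60.0192] len 167.31967131070806 ang of y-> 3.1072118725472184
arm [  57.9902 -105.3984] [60.8611  0.446 ] len 105.88332725829964 ang of y-> -0.027117373391583263
sleeve [  34.4261 -101.7088] [ -37.6188 -100.7324] len 72.05152991054953 ang of y-> 3.128041306435309
guide bar [34.5114 43.9362] [-21.6848  46.1763] len 56.24081929715691 ang of y-> 3.1017521176594722
held [ 46.7173 -24.2821] [46.7179 24.7137] len 48.995805424396565 ang of y-> -1.2589750462785539e-05
```

Compared with the held tray, the stand is about 0.7 mm off in x, 2 mm off in y and turned −0.029 rad. I'll correct for that while descending.

Emit:
servo_tool(
  commands="0.7 0.7 2 0 0 0 -0.029; 0.7 0.7 2 0 0 0 -0.029; 0.7 0.7 2 12 0 0 -0.029; 0.7 0.7 2 22 0 0 -0.029; 0.7 0.7 2 30 0 0 -0.029; 0.7 0.7 2 36 0 0 -0.029; 0.7 0.7 2 41 0 0 -0.029; 0.7 0.7 2 45 0 0 -0.029; 0.7 0.7 2 47 0 0 -0.029; 0.7 0.7 2 47 0 0 -0.029",
)

```text
time: 9.05
tool_pos: [0.5222, 0.1108, 0.0737]
tcp_rot: [-0.0, 0.999, -0.042, 0.003]
force: [-1.4, -4.1, 22.5]
width: 0.227
grasp_force: 20.0
```

```bash
cat > m.py <<'E'
from h import *
s=cam('wrist')
a=cv2.resize(np.asarray(s['image'])[80:280,200:440],(720,600),interpolation=cv2.INTER_CUBIC); save({'image':a},'w4.png')
o=env.get_obs(); print(o['tool_pos'],o['tcp_rot'],o['force'],o['width'])
E
python3 m.py
```

```text
[0.5223 0.1108 0.0737] [-0.      0.9991 -0.0419  0.0031] [-1.4028 -4.9371 22.1388] 0.22789998501436554
```

View pics/w4.png

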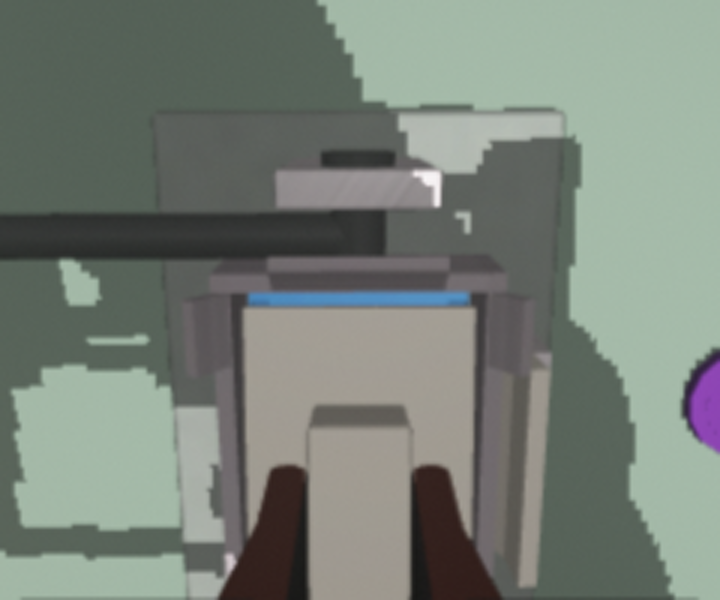

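```bash
cat > m.py <<'E'
from h import *
s=cam('wrist'); o=env.get_obs(); A=rot(o['tcp_rot'])
c=lambda x,y,z: ((A.T@(ray(s,(80+y/3,200+x/3),z)-o['tool_pos']))*1e3)[:2]
for n,z,p in (('blue rim',.052,[(248,293),(470,293)]),('held top .063',.063,[(243,308),(476,308)]),('held top .067',.067,[(243,308),(476,308)]),('block far top edge',.089,[(312,427),(410,427)]),('base far edge',.003,[(152,113),(566,109)]),('walls@.066',.066,[(233,295),(487,295)])):
    print(n,[c(*u,z) for u in p])
t=cam('side')
for d in env.landmark_of('side','white_tray_mid')[:3]: print(d['p'],d['location'],ray(t,d['location'],.0695),proj(t,[.5222,.112,.0695]))
a=cv2.resize(np.asarray(t['image'])[190:310,170:330],(800,600),interpolation=cv2.INTER_CUBIC); save({'image':a},'s4.png')
E
python3 m.py
```

```text
blue rim [array([ 44.0373, -24.7526]), array([44.0354, 25.1453])]
held top .063 [array([ 43.1183, -24.4505]), array([43.1171, 25.0382])]
held top .067 [array([ 44.0366, -23.8806]), array([44.0355, 24.4567])]
block far top edge [array([26.1832, -8.6824]), array([26.1851,  9.7811])]
base far edge [array([ 82.6612, -55.1748]), array([83.6582, 55.5399])]
walls@.066 [array([ 46.5659, -25.9877]), array([46.5639, 26.7714])]
0.9 [194.4, 448.3] [ 0.2949 -0.2663  0.0695] (np.float64(229.53780990470693), np.float64(246.73203947866875))
0.64 [224.8, 247.9] [0.5324 0.1008 0.0695] (np.float64(229.53780990470693), np.float64(246.73203947866875))
```

View pics/s4.png

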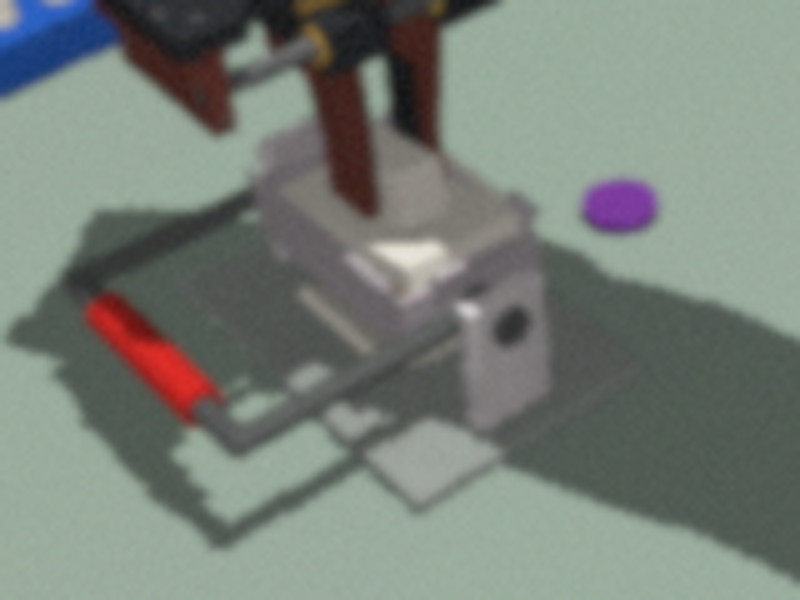

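The crop shows the tray inside the cradle walls. Its edges match the blue rim within about 1 mm, so it looks seated or nearly so, with the grip pressing down. I'll ease off, release and check.

Emit:
servo_tool(
  commands="0.7 0 0 -2 0 0 0; 0.4 0 0 -2 0 0 0; 0.4 0 0 -2 0 0 0; 0.4 0 0 -2 0 0 0; 0.4 0 0 -4 0 0 0; 0.4 0 0 -12 0 0 0; 0.4 0 0 -25 0 0 0; 0 0 0 -60 0 0 0; -0.2 0 0 -100 0 0 0; -0.2 0 0 -100 0 0 0",
)

```text
time: 10.5
tool_pos: [0.5214, 0.1117, 0.1746]
tcp_rot: [-0.001, 0.999, -0.042, 0.003]
force: [0.8, 0.6, -1.1]
width: 0.585
grasp_force: 0.0
```

```bash
cat > m.py <<'E'
from h import *
s=cam('wrist')
for n,z in (('white_tray_mid',.0695),('handle',.052)):
  for d in env.landmark_of('wrist',n)[:3]: print(n,d['p'],d['location'],ray(s,d['location'],z))
a=cv2.resize(np.asarray(s['image'])[60:300,160:480],(800,600),interpolation=cv2.INTER_CUBIC); save({'image':a},'w5.png')
o=env.get_obs(); print(o['tool_pos'],o['tcp_rot'],o['force'],o['width'])
E
python3 m.py
```

```text
white_tray_mid 0.76 [204.6, 321.5] [0.5207 0.1098 0.0695]
handle 0.78 [199.3, 221.5] [0.5302 0.2166 0.052 ]
[0.5187 0.1106 0.1704] [ 0.0002  0.9991 -0.0416 -0.0003] [-0.7671 -0.1092 -0.6441] 0.601233299159396
```

View pics/w5.png

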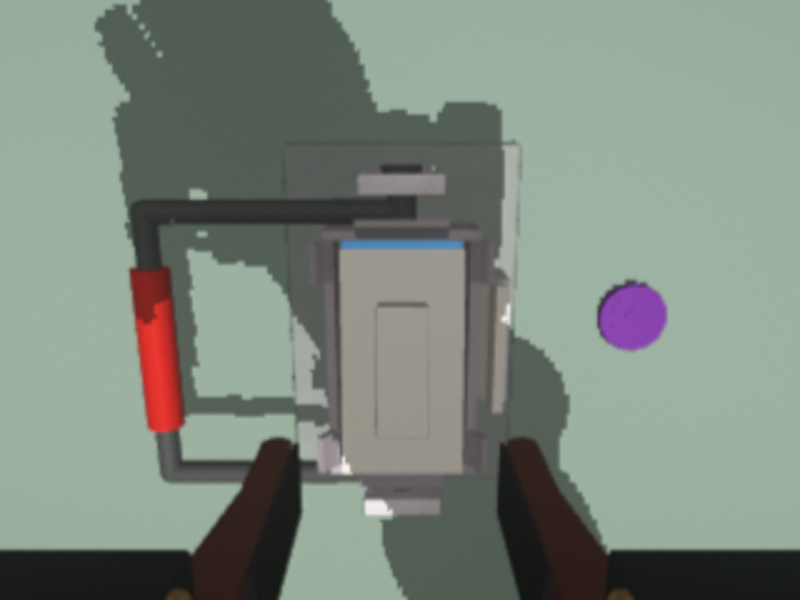

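```bash
cat > m.py <<'E'
from h import *
s=cam('wrist'); o=env.get_obs(); A=rot(o['tcp_rot'])
c=lambda x,y,z: ((A.T@(ray(s,(60+y/2.5,160+x/2.5),z)-o['tool_pos']))*1e3)[:2]
for n,z,p in (('blue',.052,[(340,241),(464,240)]),('far .063',.063,[(340,247),(464,247)]),('near .063',.063,[(342,472),(464,472)]),('block far .087',.087,[(377,304),(428,304)]),('block near .087',.087,[(377,439),(428,439)]),('base far',.003,[(285,142),(521,142)]),('walls near .066',.066,[(331,472),(474,472)]),('walls far .066',.066,[(331,290),(474,290)]),('posts',.062,[(400,184),(402,507)])):
    q=[c(*u,z) for u in p];print(n,*q,np.linalg.norm(q[0]-q[1]))
b=s['image'].astype(np.uint8)[60:300,160:480]
print(b[70:110:1,96].sum(1), b[175:215,96].sum(1))
E
python3 m.py
```

```text
blue [ 45.8098 -23.6401] [46.2004 26.2715] 49.913125250028806
far .063 [ 44.9503 -22.767 ] [44.9412 25.3131] 48.08007700042652
near .063 [-51.3959 -24.3673] [-51.4041  28.0499] 52.417200166479375
block far .087 [27.7621 -7.8597] [27.7588 10.601 ] 18.460769174610338
block near .087 [-25.3618  -8.3609] [-25.365   11.2783] 19.639219140908704
base far [ 84.0066 -51.6148] [83.9852 55.4964] 107.11120602693268
walls near .066 [-49.8948 -28.7678] [-49.9044  31.9845] 60.752326669077114
walls far .066 [ 28.6301 -26.4558] [28.6199 29.4123] 55.868127764708
posts [68.5919  0.486 ] [-68.8539   1.4415] 137.44913682499657
[259 257 261 258 257 244 201 150 145 153 158 157 146 137 131 130 178 255
 262 261 261 260 263 263 262 263 264 264 264 264 261 265 264 261 276 364
 484 493 492 494] [497 497 495 494 494 496 487 416 221 170 199 228 258 276 269 245 244 248
 202 151 124 113 115 113 115 114 115 114 111 115 113 114 111 109 110 111
 109 110 108 110]
```

```bash
cat > m.py <<'E'
from h import *
s=cam('wrist'); o=env.get_obs(); A=rot(o['tcp_rot']); t=cam('side')
C=o['tool_pos']+A@np.array([-.0005,.0014,0]); C[2]=0; yw=np.arctan2(A[1,0],A[0,0]); print(C,yw)
Rz=R.from_euler('z',yw).as_matrix()
def box(x,y,z0,z1): return [(a*x,b*y,c) for c in (z0,z1) for a,b in ((-1,-1),(1,-1),(1,1),(-1,1))]
E=[(0,1),(1,2),(2,3),(3,0),(4,5),(5,6),(6,7),(7,4),(0,4),(1,5),(2,6),(3,7)]
def draw(s,r0,r1,c0,c1,k,P,col,im):
    q=[proj(s,C+Rz@np.array(p)) for p in P]
    q=[(int((v-c0+.5)*k),int((u-r0+.5)*k)) for u,v in q]
    for a,b in E: cv2.line(im,q[a],q[b],col,1)
out=[]
for s_,r0,r1,c0,c1,k in ((s,140,290,255,355,4),(t,200,290,205,285,5)):
    im=cv2.resize(np.asarray(s_['image'])[r0:r1,c0:c1],None,fx=k,fy=k,interpolation=cv2.INTER_CUBIC); im=np.ascontiguousarray(im)
    raw=im.copy()
    draw(s_,r0,r1,c0,c1,k,box(.046,.025,.052,.063),(0,255,0),im); draw(s_,r0,r1,c0,c1,k,box(.025,.010,.063,.087),(255,255,0),im)
    draw(s_,r0,r1,c0,c1,k,box(.085,.055,0,.006),(255,0,255),im)
    out.append(im)
H=600; out=[cv2.copyMakeBorder(i,0,H-i.shape[0],0,0,cv2.BORDER_CONSTANT) for i in out]
im=np.hstack(out); print(im.shape); save({'image':im},'c6.png')
E
python3 m.py
```

```text
[0.5177 0.1092 0.    ] -0.08324212882707197
(600, 800, 3)
```

View pics/c6.png

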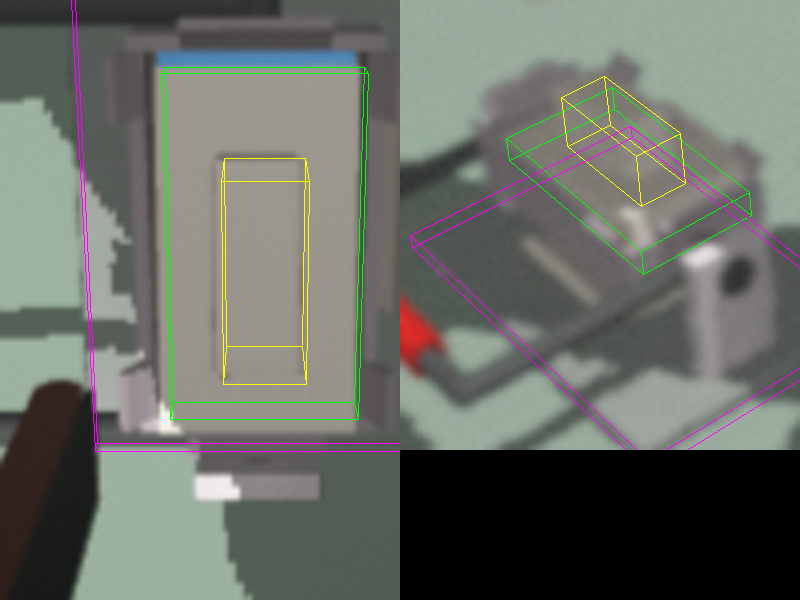

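The left part of the overlay shows the tray's far edge where it is expected, but the near (−x) edge runs about 4 mm past the model. In the side view (right) the block is too low in contrast to judge. The near end may be propped up, so I'll probe the block top with shut fingers at that end.

Emit:
servo_tool(
  commands="1 -18 1.5 0 0 0 0; 1 -18 1.5 0 0 0 0; 1 -18 1.5 20 0 0 0; 1 -18 1.5 45 0 0 0; 1 -18 1.5 60 0 0 0; 1 -18 1.5 70 0 0 0; 1 -18 1.5 74 0 0 0; 1 -18 1.5 77 0 0 0; 1 -18 1.5 80 0 0 0; 1 -18 1.5 80 0 0 0",
)

```text
time: 12.05
tool_pos: [0.5011, 0.1109, 0.0906]
tcp_rot: [0.0, 0.999, -0.042, -0.0]
force: [0.0, -0.2, 0.1]
width: 0.011
grasp_force: 0.0
```

Emit:
servo_tool(
  commands="1 0 0 1 0 0 0; 1 0 0 1 0 0 0; 1 0 0 2 0 0 0; 1 0 0 2 0 0 0; 1 0 0 3 0 0 0; 1 0 0 3 0 0 0; 1 0 0 4 0 0 0; 1 0 0 4 0 0 0; 1 0 0 4 0 0 0; 1 0 0 4 0 0 0",
)

```text
time: 13.3
tool_pos: [0.5011, 0.1109, 0.0873]
tcp_rot: [0.0, 0.999, -0.042, 0.0]
force: [-3.2, -1.1, 7.2]
width: 0.001
grasp_force: 3.9
```

Emit:
servo_tool(
  commands="1 0 0 -8 0 0 0; 1 18 0 -8 0 0 0; 1 36 0 -8 0 0 0; 1 36 0 -8 0 0 0; 1 36 0 -5 0 0 0; 1 36 0 -2 0 0 0; 1 36 0 -1 0 0 0; 1 36 0 0 0 0 0; 1 36 0 0 0 0 0; 1 36 0 0 0 0 0",
)

```text
time: 14.55
tool_pos: [0.5362, 0.1079, 0.0873]
tcp_rot: [0.0, 0.999, -0.041, -0.0]
force: [-4.6, -0.3, 9.2]
width: 0.009
grasp_force: 4.6
```

Both ends make contact at 0.0873 m, against an expected block top of 0.087 m, so the tray is seated flat. Next is the handle.

Emit:
servo_tool(
  commands="1 0 0 -30 0 0 0; 0.4 -4 -20 -60 0 0 0; 0 -9 -60 -70 0 0 0; -0.2 -17 -100 -70 0 0 0; -0.2 -17 -106.5 -70 0 0 0; -0.2 -17 -106.5 -60 0 0 0; -0.2 -17 -106.5 -30 0 0 0; -0.2 -17 -106.5 -20 0 0 0; -0.2 -17 -106.5 -20 0 0 0; -0.2 -17 -106.5 -20 0 0 0",
)

```text
time: 15.8
tool_pos: [0.5295, 0.2153, 0.1073]
tcp_rot: [-0.0, 0.999, -0.042, 0.0]
force: [1.3, 0.6, 0.7]
width: 0.601
grasp_force: 0.0
```

```bash
cat > m.py <<'E'
from h import *
s=cam('wrist'); o=env.get_obs(); A=rot(o['tcp_rot'])
for d in env.landmark_of('wrist','handle')[:2]: p=ray(s,d['location'],.052); print(d['p'],d['location'],p,A.T@(p-o['tool_pos'])*1e3)
im=np.asarray(s['image']).astype(int); m=((im[...,0]>120)&(im[...,1]<70)&(im[...,2]<70)).astype(np.uint8)
n,l,st,ce=cv2.connectedComponentsWithStats(m); i=1+np.argmax(st[1:,4]); print(st[i],ce[i]); p=ray(s,(ce[i][1],ce[i][0]),.056); print(A.T@(p-o['tool_pos'])*1e3,o['tool_pos'])
E
python3 m.py
```

```text
0.64 [220.3, 315.6] [0.5305 0.2184 0.052 ] [ 0.6265 -2.9356 55.5294]
[ 311  182   18   81 1197] [318.7059 222.9908]
[-0.2221 -0.3283 51.5266] [0.5295 0.2155 0.1075]
```

Emit:
servo_tool(
  commands="-0.2 0 -1 25 0 0 0; -0.2 0 -1 50 0 0 0; -0.2 0 -1 66 0 0 0; -0.2 0 -1 72 0 0 0; 0.9 0 -1 72 0 0 0; 0.9 0 -1 72 0 0 0; 0.9 0 -1 72 0 0 0; 0.9 0 -1 72 0 0 0; 0.9 0 -1 72 0 0 0; 0.9 0 -1 72 0 0 0",
  force=25,
)

```text
time: 17.15
tool_pos: [0.5291, 0.2157, 0.0349]
tcp_rot: [0.001, 0.999, -0.042, 0.0]
force: [-0.4, -3.2, 4.5]
width: 0.174
grasp_force: 25.0
```

Emit:
servo_tool(
  commands="0.9 0 0.3 -7.3 0 0 0; 0.9 0 1.6 -18.2 0 0 0; 0.9 0 4.1 -28.9 0 0 0; 0.9 0 7.6 -39.3 0 0 0; 0.9 0 12.3 -49.3 0 0 0; 0.9 0 18 -58.7 0 0 0; 0.9 0 24.6 -67.5 0 0 0; 0.9 0 32.1 -75.5 0 0 0; 0.9 0 40.4 -82.7 0 0 0; 0.9 0 49.4 -89 0 0 0",
)

```text
time: 18.4
tool_pos: [0.5251, 0.1667, 0.124]
tcp_rot: [-0.0, 0.999, -0.042, 0.0]
force: [6.4, -4.3, -9.7]
width: 0.176
grasp_force: 25.0
```

Emit:
servo_tool(
  commands="0.9 0 9.6 -5.4 0 0 0; 0.9 0 19.7 -9.7 0 0 0; 0.9 0 30.2 -12.9 0 0 0; 0.9 0 41 -15 0 0 0; 0.9 0 51.9 -15.9 0 0 0; 0.9 0 62.9 -15.7 0 0 0; 0.9 0 73.8 -14.4 0 0 0; 0.9 0 84.5 -11.9 0 0 0; 0.9 0 94.9 -8.4 0 0 0; 0.9 0 104.9 -3.7 0 0 0",
)

```text
time: 19.65
tool_pos: [0.5167, 0.0622, 0.1278]
tcp_rot: [-0.0, 0.999, -0.042, 0.001]
force: [3.3, 1.2, -0.2]
width: 0.173
grasp_force: 25.0
```

Emit:
servo_tool(
  commands="0.9 0 10.9 6.7 0 0 0; 0.9 0 21 14.7 0 0 0; 0.9 0 29.9 23.8 0 0 0; 0.9 0 37.7 34 0 0 0; 0.9 0 44.3 45 0 0 0; 0.9 0 49.4 56.8 0 0 0; 0.9 0 53 69.1 0 0 0; 0.9 0 54.9 79.9 0 0 0; 0.9 0 55.6 89 0 0 0; 0.9 0 55.7 92.7 0 0 0",
)

```text
time: 20.9
tool_pos: [0.5123, 0.0063, 0.0344]
tcp_rot: [0.0, 0.999, -0.042, 0.001]
force: [-2.3, -2.9, 34.2]
width: 0.174
grasp_force: 25.0
```

Emit:
servo_tool(
  commands="0.9 0 0 0.5 0 0 0; 0.9 0 0 1 0 0 0; 0.9 0 0 1.5 0 0 0; 0.9 0 0 1.5 0 0 0; 0.9 0 0 1.5 0 0 0; 0.9 0 0 1.5 0 0 0; 0.9 0 0 1.5 0 0 0; 0.9 0 0 1.5 0 0 0; 0.9 0 0 1.5 0 0 0; 0.9 0 0 1.5 0 0 0",
)

```text
time: 22.15
tool_pos: [0.5123, 0.0063, 0.0345]
tcp_rot: [0.001, 0.999, -0.042, 0.001]
force: [-0.9, -3.8, 22.1]
width: 0.172
grasp_force: 25.0
```

At the stop, with a contact force of about 20–30 N. I'll release, move straight up and check.

Emit:
servo_tool(
  commands="0.9 0 0 -1 0 0 0; 0.4 0 0 -1 0 0 0; 0.2 0 0 -1 0 0 0; 0.2 0 0 -1 0 0 0; 0.2 0 0 -10 0 0 0; 0.2 0 0 -50 0 0 0; 0.2 0 0 -100 0 0 0; 0.2 0 0 -150 0 0 0; 0.2 0 0 -180 0 0 0; 0.2 0 0 -180 0 0 0",
)

```text
time: 23.4
tool_pos: [0.5129, 0.0074, 0.216]
tcp_rot: [-0.0, 0.999, -0.042, 0.003]
force: [-0.7, 0.3, 0.3]
width: 0.403
grasp_force: 0.0
```

```bash
cat > m.py <<'E'
from h import *
s=cam('wrist'); t=cam('top')
for c,q in (('wrist',s),('top',t)):
  for n,z in (('handle',.052),('white_tray_mid',.0345),('medal_a_mid',.03)):
    for d in env.landmark_of(c,n)[:2]: print(c,n,round(d['p'],2),ray(q,d['location'],z))
a=cv2.resize(np.asarray(s['image'])[60:300,80:400],(640,480)); sd=cam('side'); b=cv2.resize(np.asarray(sd['image'])[180:320,170:330],(160*3,140*3))
im=np.zeros((600,800,3),np.uint8); im[:360,:400]=cv2.resize(a,(400,360))[:, :]; im[:350,400:]=cv2.resize(b,(400,350)); save({'image':im},'f.png')
o=env.get_obs(); print(o['tool_pos'],o['width'],o['force'],o['time'])
E
python3 m.py
```

```text
wrist handle 0.77 [0.5127 0.006  0.052 ]
wrist white_tray_mid 0.81 [ 0.3463 -0.325   0.0345]
top white_tray_mid 0.68 [ 0.3337 -0.3393  0.0345]
[0.5111 0.0072 0.2125] 0.4027988300754144 [-0.1872 -0.0509  0.3084] 23.85
```

View pics/f.png

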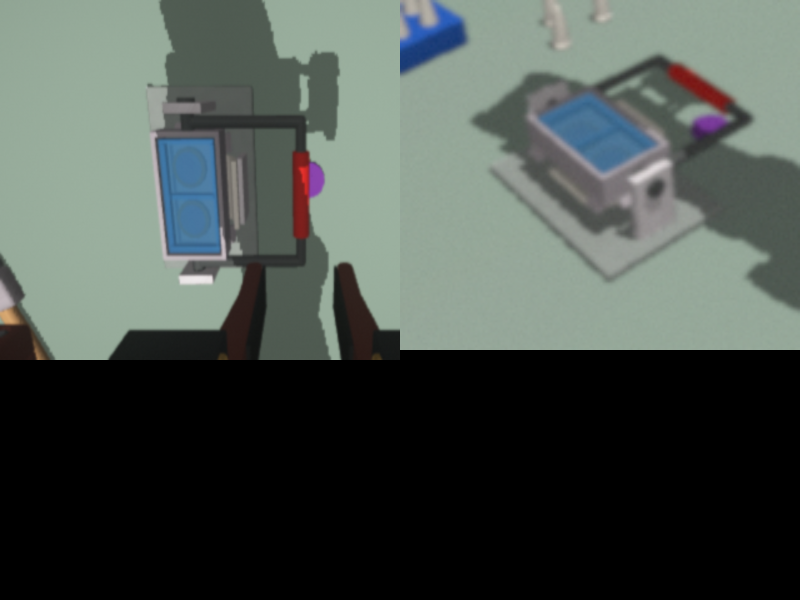

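The wrist view (left) shows the blue tray turned over, with both medals faintly visible through it at about (168,190) and (217,194). The red handle lies level on the −y side at (195,300), and nothing touches the robot. The side view agrees.

```bash
python3 -c "
from rig import env
print(env.finish_job())"
```

```text
the job is handed in; nothing more can be done
None
```

I seated the white tray on the blue one, swung the handle over to its -y stop and let go; the last pictures show the trays turned over in the stand with both medals in place, and the job is handed in at about 24 s, with no verdict returned.

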